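# Take the pressure cap off the bench tank

## Robot

A 6-joint arm with a two-finger parallel gripper is mounted at the origin on the work surface; the furniture and walls round the work are solid. World frame = base frame: x ahead of the robot, y to its left, z up, the work surface at z = 0. Lengths are in m, angles in rad, forces in N, time in s.
With the tool pointing down it reaches from about 0.35 to 0.925 m from the base axis. Payload 6.4 kg.
Tool frame: the origin (TCP) lies midway between the tips of the shut fingers; the grasp point (between the pads) lies 19 mm behind it (manip.hold_point_z is the distance from the TCP to the grasp point, in m); z points along the fingers, y is the line along which they close (so a half turn about z gives the same grasp; the last joint's range is limited). The gripper opens to 94 mm and grips with 3 to 60 N. Pads are 16 mm wide; open, the fingers measure 119 mm over their backs; the gripper's body (75 mm by 177 mm) begins 78 mm behind the grasp point.
Start: joints at [1.146, 0.245, 1.558, -0, 1.339, -0.174], TCP at [0.161, 0.63, 0.205] pointing down, gripper open.
Joint ranges: [-3.13, 3.13], [-1.02, 2.26], [0.13, 2.54], [-0.95, 4.09], [0.21, 2.88], [-2.74, 2.74]. Speed limits (rad/s): [2.57, 2.57, 3.14, 3.14, 3.14, 3.14].

## Interface

Orientations are given as a rotation vector (axis times angle).
In Python, from rig import manip, cams, finder gives the robot as it stands.
- The arm moves only by the tool play_rows, never from a script. Its argument "moves" is one flat list of numbers, 7 for each row, row after row: the shift along the world's x, y, z scaled (see below), then the turn, a rotation vector about the world's x, y, z scaled (see below), then the opening in per cent of the stroke, from 0 (shut) to 100 (fully open). A call has 1 to 10 rows; each row shifts and turns the commanded pose from where the row before left it; what a row does not reach is not made up. The controller multiplies each number of a shift by 250 mm and each number of a turn by 120 degrees. A row lasts 1/12 s, in which the tool goes at most 41.7 mm and 7.16 degrees, less where a joint would pass 70% of its speed; a pose out of reach is approached as far as the arm can. A call with a number of a shift or a turn outside -1 to 1 is refused whole. A call with a gripper value outside its range is refused whole. The fingers move at their own pace and stop on an object; "squeeze" is the grip in N (left out, the last holds). Time passes only in rows, so rows that do not move let the fingers close. It gives the time, the measured TCP pose, the force, the opening and the grip force at its end, in the units of the state.
- manip.get_state(): the state, without advancing time (a new reading comes with each control period).
- cams.read_camera(name): name is "scene" or "side" or "wrist"; returns the picture (420x560x3 uint8, red, green, blue); there is no depth.
- cams.camera_params(name): a dict with "camera_matrix" (3x3 intrinsics, pixels), "rvec" (rotation vector, rad) and "tvec" (3), from world to camera coordinates, as OpenCV has them; the wrist camera has in their place "tool_from_camera" (4x4, takes a point from camera to tool coordinates, whose origin is the TCP and whose axes are the flange's). Camera axes: x right, y down, z forward; pixel columns grow to the right and rows downward; lengths in m; the calibration is good to about 2 mm. A picture is of the moment at which its call begins: read the wrist's pose just before it. camera_params takes no time and is no camera call.
- manip.sign_off(): hands the job in; it is judged then, once.
Trained networks look in the newest picture that a camera, given by its name, has taken for a name from the list of things; names that differ only in an ending like _2 or _b are one class to them, and where a whole thing is asked for, a point or a joint stands for the part that bears it (a point fixed in the world has none). Each returns a list of dicts, best first, with "p" (0 to 1); they miss things now and then, are a little off and sometimes report something else, mostly with a low value. They report only what shows in the picture. A call takes as long as a camera call.
- finder.look_for(label, camera): "point" ([x, y, z] in m, in the coordinates of the camera as it stood for that picture, good to about 4 mm: the middle of the surface that is visible of it).
- finder.trace(label, camera): "mask" (420x560 bool, what is visible of it).
The state is a dict: "time": time; "joints": joint angles; "dq": joint speeds; "effort": joint torques, N m; "eef_pos": TCP position; "tcp_rot": TCP orientation; "ft_force": force on the tool from outside, world axes, zero at the start; "moment": the same for the moment, N m; "finger_gap": opening from 0.0 (shut) to 1.0 (fully open); "finger_force": force on a finger pad.
Only numpy, scipy, OpenCV 4.12 (cv2) and the standard library are available. Lean on these libraries where they do the work, as an engineer would, in place of code of your own. Each camera call takes 0.05 s, during which the arm holds its last target. There are 200 camera calls.

## Task

Turn the cap of the pressure tank anticlockwise (seen from above) to its first stop without pressing it, and wait there about a second so that pressure could escape. Then press the cap down, turn it on past the stop until it is released, lift it off and set it down, without dropping it, in the middle of the black tray with its bar on top and flat on the tray floor. Leave the bottles, the solder reel and the tape roll where they stand.

Things in the scene. Friction and masses are not known exactly. Their poses are not given: they have to be found in the camera images.
- tank: Fixed round aluminium pressure tank, 120 mm across, with a steel neck on top (80 mm across) and a small brass outlet fitting on its side. Origin: centre of its underside on the table; z up; its -x axis points along the brass fitting. It stands left or right of the tray.
- tank_neck (a point): Centre of the neck's mouth, 92 mm above the tank's origin. Going anticlockwise, the cap meets its first stop at a yaw of about -0.68 rad relative to the tank's, passed only while pressed 6 to 11 mm down (at 11 the disc meets the neck). At 0 rad (bar in line with the brass fitting) it is free and lifts straight off, within 0.1 rad either side; a wall stops it at about +0.12.
- cap: Steel bayonet cap on the neck, about 0.11 kg: disc 88 mm across (23 to 31 mm above the origin) on a round foot 40 mm across with three lugs. Origin: centre of the foot's underside; z up its axis, x along its bar. Locked, the origin is 80 mm above the tank's; a spring holds it up (5 N; 9 N pressed 10 mm). At the start its yaw is -1.29 to -0.94 rad relative to the tank's.
- cap_bar (a point): Middle of the black bar handle across the cap's top, 45 mm above the cap's origin. The bar is 78 mm long (along x), 14 mm wide, and runs from 31 to 58 mm above the cap's origin. When the cap is free and let up, it rises by itself to about 8 mm above its locked height.
- esd_tray: Shallow black tray, 100 x 150 mm (x, y) with a small tab in the middle of each long side, walls 22 mm high and 2 mm thick, floor 2 mm thick. Loose on the table. Origin: centre of its underside, z up. The cap's foot stands on the floor between the walls; its disc then clears them by 3 mm.
- solvent_bottle: White dispenser bottle, 67 mm across, 130 mm high, bystander at the back; origin at the centre of its underside.
- solder_reel: Reel of solder wire, 58 mm across and high, bystander; origin at the centre of its underside.
- glue_bottle: Small bottle, 26 mm across, 80 mm high, bystander on the right; origin at the centre of its underside.
- white_tape: White tape roll lying flat, 70 mm across, 24 mm high, bystander at the back left; origin at the centre of its underside.

How it is judged:
On the way, in this order (a step that is already met when the one before it is completed fails the run):
1. the cap is turned to its first stop (within 0.1 rad) and stays there unpressed for half a second (angle between the x axis of cap and the x axis of tank, either way round between 0.55 and 0.77 rad and z of cap in the frame of tank above 0.0765 m), for 0.5 s.
2. the cap is pressed down and turned past the stop (angle between the x axis of cap and the x axis of tank, either way round below 0.5 rad and z of cap in the frame of tank below 0.0765 m).
3. the cap is lifted off the neck (z of cap in the frame of tank above 0.11 m), for 0.1 s.
4. the cap is lowered, still held, to within 15 mm of the tray floor (z of cap in the frame of esd_tray below 0.017 m and horizontal distance between cap and esd_tray below 0.05 m and contact force between cap and the fingers above 0.2 N).
At the end, for the whole second after the job is handed in: The cap stands at rest on the tray floor, bar on top, upright within 0.12 rad, its foot at most 4 mm off the floor and within 50 mm of the tray's centre; the tray stands on the table (z of cap in the frame of esd_tray below 0.006 m and horizontal distance between cap and esd_tray below 0.05 m and angle between cap's own z axis and vertical below 0.12 rad and height (world z) of esd_tray below 0.006 m and linear speed of cap below 0.02 m/s); the robot touches nothing.
It fails at once if a bottle, the solder reel or the tape roll is moved by more than 30 mm (distance of any of solvent_bottle, solder_reel, glue_bottle, white_tape from where it was at the start of the episode above 0.03 m).
It also fails if it takes over 54 s, if anything falls off the work surface, if the arm or the gripper's body presses on something with over 40 N, if the wrist force passes 120 N, or if a joint passes its speed limit or range.

## Working session

There is one attempt and no reset: what is moved stays moved. The work goes in short steps, Python scripts to look and compute and a tool call to move; the robot and the scene stay as the last step left them, time stands still between calls to the robot, and variables do not carry over. Pictures are saved under pics/ and viewed, at most 10 in all, crops included, and the job is handed in when it is done.

Besides the shell and the picture viewer there is one more tool, called as a command line: name --argument value ..., lists and objects as JSON in quotes. play_rows: Moves the arm, as the interface text tells. Shifts and turns lie within -1 to 1; 1 stands for 250 mm of shift or 120 degrees of turn. Its arguments: {"type":"object","properties":{"moves":{"type":"array","items":{"type":"number"}},"squeeze":{"type":"number"}},"required":["moves"]}

```bash
mkdir -p pics; cat > h.py <<'E'
import numpy as np, cv2
from rig import manip, cams, finder
R=lambda v: cv2.Rodrigues(np.array(v,float))[0]
def cam_T(name,st=None):
    p=cams.camera_params(name); T=np.eye(4)
    if 'tool_from_camera' in p:
        st=st or manip.get_state()
        T[:3,:3]=R(st['tcp_rot']);T[:3,3]=st['eef_pos']
        return T@np.array(p['tool_from_camera']),np.array(p['camera_matrix'])
    T[:3,:3]=R(p['rvec']);T[:3,3]=np.ravel(p['tvec'])
    return np.linalg.inv(T),np.array(p['camera_matrix'])
def toworld(T,pt): return T[:3,:3]@np.array(pt)+T[:3,3]
def ray(T,K,uv,z):
    d=T[:3,:3]@np.linalg.inv(K)@np.array([uv[0],uv[1],1.]); return T[:3,3]+d*(z-T[2,3])/d[2]
def proj(T,K,P):
    c=T[:3,:3].T@(np.array(P)-T[:3,3]);q=K@c;return q[:2]/q[2]
def save(im,f): cv2.imwrite('pics/'+f,im[:,:,::-1])
E
python3 - <<'E'
from h import *
s=manip.get_state();print(s, manip.hold_point_z)
ims=[]
for n in ['scene','side']:
    im=cams.read_camera(n);T,K=cam_T(n);save(im,n+'0.png')
    print(n,T[:3,3].round(3))
    for l in ['tank','cap','cap_bar','esd_tray','solvent_bottle','solder_reel','glue_bottle','white_tape']:
        r=finder.look_for(l,n)
        print(l,[(toworld(T,d['point']).round(3).tolist(),round(d['p'],2)) for d in r[:2]])
E
```

```text
{'time': 0.0, 'joints': array([ 1.14588177e+00,  2.45779003e-01,  1.55900011e+00, -2.68393890e-05,
        1.33873197e+00, -1.74092029e-01]), 'dq': array([ 0.00021609, -0.00030669, -0.00116113, -0.00077861,  0.0002948 ,
       -0.00203601]), 'effort': array([-2.04564887e-03, -4.15828514e+01, -3.14604986e+01,  6.84479973e-02,
        3.31892527e-02, -1.64925841e-04]), 'eef_pos': array([0.1610726 , 0.62909929, 0.20437529]), 'tcp_rot': array([-3.92881627e-01, -3.11638263e+00,  2.89091683e-03]), 'ft_force': array([0.38821594, 1.34620195, 0.37047811]), 'moment': array([-0.03130272,  0.02689217,  0.05236067]), 'finger_force': 0.0, 'finger_gap': 1.002719457374734} 0.0188
scene [ 0.007 -0.832  0.562]
tank [([0.491, 0.123, 0.049], 0.84)]
cap [([0.508, 0.15, 0.108], 0.63), ([0.637, -0.332, 0.038], 0.61)]
cap_bar [([0.509, 0.15, 0.111], 0.89)]
esd_tray [([0.518, -0.059, 0.002], 0.96)]
solvent_bottle [([0.661, -0.136, 0.074], 0.89)]
solder_reel [([0.637, -0.332, 0.037], 0.74)]
glue_bottle [([0.55, -0.394, 0.035], 0.64)]
white_tape [([0.549, -0.397, 0.033], 0.41)]
side [ 0.008 -1.046  0.693]
tank [([0.498, 0.126, 0.052], 0.97), ([0.509, 0.148, 0.112], 0.37)]
cap [([0.506, 0.149, 0.113], 0.59)]
cap_bar [([0.514, 0.153, 0.117], 0.74), ([0.545, -0.394, 0.034], 0.31)]
esd_tray [([0.515, -0.06, -0.001], 0.59)]
solvent_bottle [([0.668, -0.138, 0.08], 0.57)]
solder_reel [([0.637, -0.33, 0.038], 0.93)]
glue_bottle [([0.545, -0.393, 0.033], 0.74)]
white_tape [([0.658, 0.179, 0.021], 0.77)]
```

View pics/scene0.png

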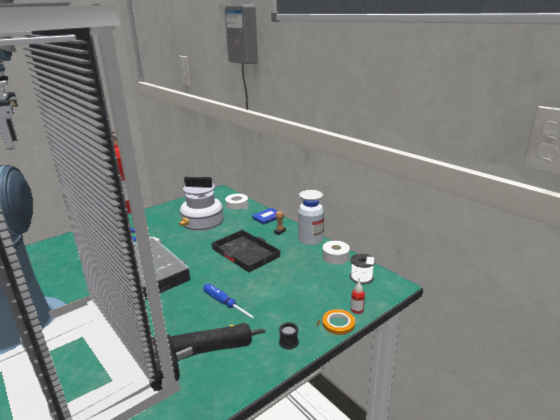

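The scene shows the tank with its cap at about (200,200), the tray at (246,250), the solvent bottle at (311,218), the tape at (237,201), the reel at (362,268) and the glue at (358,298). Next I'll move above the tank.

play_rows --moves '[0.09,-0.125,0.04,0,0,0,100,0.09,-0.125,0.04,0,0,0,100,0.09,-0.125,0.04,0,0,0,100,0.09,-0.125,0.04,0,0,0,100,0.09,-0.125,0.04,0,0,0,100,0.09,-0.125,0.04,0,0,0,100,0.09,-0.125,0.04,0,0,0,100,0.09,-0.125,0.04,0,0,0,100,0.09,-0.125,0.04,0,0,0,100,0.09,-0.125,0.04,0,0,0,100]'

```text
time: 1.73
eef_pos: [0.387, 0.3155, 0.3062]
tcp_rot: [0.392, 3.116, 0.001]
ft_force: [-0.4, 1.2, 0.3]
finger_gap: 0.999
finger_force: 0.0
```

play_rows --moves '[0.09,-0.125,0.04,0,0,0,100,0.09,-0.125,0.04,0,0,0,100,0.09,-0.125,0.04,0,0,0,100,0.09,-0.125,0.04,0,0,0,100,0,0,0,0,0,0,100]'

```text
time: 2.15
eef_pos: [0.4798, 0.1877, 0.3475]
tcp_rot: [0.403, 3.111, -0.001]
ft_force: [-0.0, 0.6, 0.9]
finger_gap: 1.0
finger_force: 0.0
```

```bash
cat > look.py <<'E'
import sys
from h import *
s=manip.get_state();T,K=cam_T('wrist',s);im=cams.read_camera('wrist');save(im,sys.argv[1])
print(s['time'],s['eef_pos'].round(4),s['tcp_rot'].round(3),s['joints'].round(2))
print('cam',T.round(3).tolist(),K.round(0).tolist())
for l in sys.argv[2:]:
    r=finder.look_for(l,'wrist');print(l,[(toworld(T,d['point']).round(4).tolist(),round(d['p'],2),proj(T,K,toworld(T,d['point'])).round(0)) for d in r[:2]])
    m=finder.trace(l,'wrist')
    if m:
        k=m[0]['mask'].astype(np.uint8);c,sz,a=cv2.minAreaRect(cv2.findNonZero(k))
        print('  mask',round(m[0]['p'],2),k.sum(),np.round(c),np.round(sz),round(a,1)); np.save('m_'+l+'.npy',k)
np.save('T.npy',T)
E
python3 look.py w1.png tank cap cap_bar esd_tray
```

```text
2.15 [0.4798 0.1877 0.3475] [ 4.030e-01  3.111e+00 -1.000e-03] [ 0.15 -0.16  1.72 -0.    1.58 -1.16]
cam [[0.255, 0.925, 0.282, 0.398], [0.967, -0.244, -0.074, 0.209], [0.0, 0.292, -0.956, 0.527], [0.0, 0.0, 0.0, 1.0]] [[330.0, 0.0, 282.0], [0.0, 330.0, 213.0], [0.0, 0.0, 1.0]]
tank [([0.4789, 0.179, 0.0541], 0.89, array([276., 174.]))]
  mask 0.9 2140 [275. 188.] [80. 65.] 6.9
cap [([0.5169, 0.1634, 0.1138], 0.95, array([271., 213.])), ([0.4801, 0.1802, 0.0533], 0.34, array([277., 175.]))]
  mask 0.84 3295 [272. 214.] [63. 65.] 90.0
cap_bar [([0.516, 0.1659, 0.1151], 0.62, array([273., 212.]))]
  mask 0.71 3416 [272. 212.] [65. 66.] 90.0
esd_tray [([0.5103, -0.0688, 0.0016], 0.66, array([139., 223.]))]
  mask 0.92 5799 [138. 225.] [70. 94.] 67.0
```

View pics/w1.png

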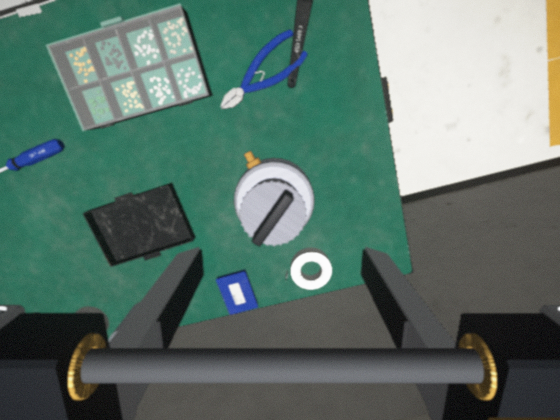

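The wrist picture shows the cap disc centred near (272,212), with its bar running from (288,193) to (257,243). The brass fitting is at (250,158) and the tray around (139,223).

```bash
cat > bar.py <<'E'
import sys
from h import *
# usage: bar.py pic zcap ; dark bar within cap mask, rays onto bar top plane; disc rim -> centre
im=cv2.imread('pics/'+sys.argv[1]);zc=float(sys.argv[2]);T=np.load('T.npy');K=np.array(__import__('rig').cams.camera_params('wrist')['camera_matrix'])
k=cv2.dilate(np.load('m_cap.npy')|np.load('m_cap_bar.npy'),np.ones((3,3)))
g=cv2.cvtColor(im,cv2.COLOR_BGR2GRAY);d=((g<80)&(k>0)).astype(np.uint8)
d=cv2.morphologyEx(d,cv2.MORPH_OPEN,np.ones((3,3)));n,l,st,ce=cv2.connectedComponentsWithStats(d);i=1+np.argmax(st[1:,4]);
pts=np.argwhere(l==i)[:,::-1]
W=np.array([ray(T,K,p,zc+.056)[:2] for p in pts])*1000
c,sz,a=cv2.minAreaRect(W.astype(np.float32));u,s,v=np.linalg.svd(W-W.mean(0),full_matrices=False)
print('bar',np.round(c,1),np.round(sz,1),'yaw mod pi',np.arctan2(v[0,1],v[0,0])%np.pi)
cn=max(cv2.findContours(k,0,2)[0],key=cv2.contourArea)[:,0]
D=np.array([ray(T,K,p,zc+.031)[:2] for p in cn])*1000
print('disc',cv2.minEnclosingCircle(D.astype(np.float32)))
hsv=cv2.cvtColor(im,cv2.COLOR_BGR2HSV);b=cv2.inRange(hsv,(10,120,90),(28,255,255))
n,l,st,ce=cv2.connectedComponentsWithStats(b)
for j in range(1,n):
    if st[j,4]>20: print('brass',ce[j].round(),st[j,4],(ray(T,K,ce[j],.05)*1000).round(1),(ray(T,K,ce[j],.03)*1000).round(1))
E
python3 bar.py w1.png 0.08
```

```text
bar [517.3 164.5] [15.  80.8] yaw mod pi 2.3427584378143695
disc ((520.7815551757812, 162.7459259033203), 48.696964263916016)
brass [554.  68.] 1642 [436.3 574.   50. ] [437.9 589.3  30. ]
brass [251. 160.] 136 [450.5 149.9  50. ] [452.7 147.4  30. ]
brass [ 95. 342.] 55 [ 680.8 -196.4   50. ] [ 692.7 -213.4   30. ]
brass [468. 337.] 21 [834.1 423.6  50. ] [852.4 432.5  30. ]
brass [ 74. 374.] 365 [ 733.6 -260.5   50. ] [ 747.7 -280.1   30. ]
brass [490. 375.] 349 [924.1 453.4  50. ] [946.2 463.6  30. ]
```

play_rows --moves '[0.025,-0.0155,-0.085,0,0,-0.043,100,0.025,-0.0155,-0.085,0,0,-0.043,100,0.025,-0.0155,-0.085,0,0,-0.043,100,0.025,-0.0155,-0.085,0,0,-0.043,100,0.025,-0.0155,-0.085,0,0,-0.043,100,0.025,-0.0155,-0.085,0,0,-0.043,100,0,0,0,0,0,0,100,0,0,0,0,0,0,100]'

```text
time: 3.27
eef_pos: [0.5129, 0.1693, 0.2171]
tcp_rot: [-1.206, -2.898, 0.002]
ft_force: [-0.9, 0.5, 0.4]
finger_gap: 1.0
finger_force: 0.0
```

```bash
python3 look.py w2.png tank cap cap_bar esd_tray; python3 bar.py w2.png 0.08
```

```text
3.2667 [0.5129 0.1693 0.2171] [-1.206e+00 -2.898e+00  2.000e-03] [ 0.11 -0.02  1.83  0.    1.34 -0.67]
cam [[0.709, 0.676, 0.2, 0.454], [0.705, -0.679, -0.204, 0.229], [-0.002, 0.286, -0.958, 0.397], [0.0, 0.0, 0.0, 1.0]] [[330.0, 0.0, 282.0], [0.0, 330.0, 213.0], [0.0, 0.0, 1.0]]
tank [([0.4832, 0.198, 0.0552], 0.58, array([281., 157.]))]
  mask 0.74 3570 [278. 181.] [120.  79.] 1.8
cap [([0.518, 0.1668, 0.113], 0.64, array([284., 217.]))]
  mask 0.56 7093 [283. 216.] [93. 94.] 45.0
cap_bar [([0.5195, 0.1669, 0.1141], 0.55, array([285., 219.]))]
  mask 0.97 7238 [284. 217.] [95. 95.] 45.0
esd_tray [([0.4828, -0.0526, 0.0018], 0.81, array([149., 285.]))]
  mask 0.93 3442 [159. 306.] [ 87. 108.] 37.7
bar [526.2 156.3] [13.3 56.2] yaw mod pi 2.330136237122696
disc ((522.815185546875, 162.6063232421875), 50.067359924316406)
brass [229. 167.] 227 [452.  151.6  50. ] [451.8 147.2  30. ]
brass [ 95. 342.] 70 [ 480.4 -127.6   50. ] [ 481.9 -148.1   30. ]
brass [ 74. 374.] 397 [ 489.9 -186.6   50. ] [ 491.9 -210.5   30. ]
brass [490. 374.] 353 [868.9 189.8  50. ] [892.8 187.6  30. ]
brass [ 87. 386.] 22 [ 513.2 -192.    50. ] [ 516.6 -216.3   30. ]
```

View pics/w2.png

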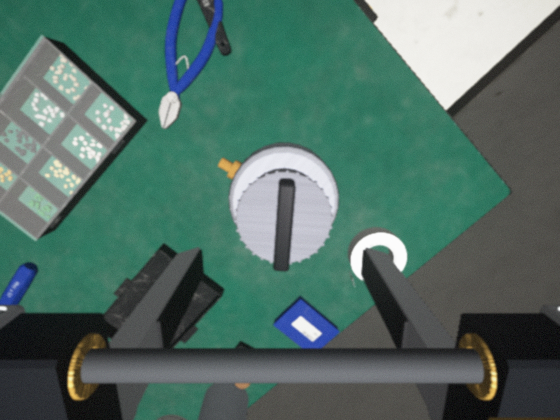

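The bar runs from (287,180) to (282,269). The disc is centred near (284,217) and the fitting is at (229,167).

```bash
python3 - <<'E'
from h import *
T=np.load('T.npy');K=np.array(cams.camera_params('wrist')['camera_matrix'])
a,b=[ray(T,K,p,.138)[:2]*1000 for p in [(287,181),(282,266)]];print(a,b,(a+b)/2,np.linalg.norm(a-b),np.arctan2(*(b-a)[::-1]))
for c in [(232,214),(337,214),(284,170),(284,266)]: print(c,ray(T,K,c,.111)[:2]*1000)
n=(a+b)/2; br=np.array([452,149.5]);print('tank yaw',np.arctan2(*(n-br)[::-1]))
E
```

```text
[492.87550058 195.27539486] [542.3804029  139.85642945] [517.62795174 167.56591215] 74.31014117142195 -0.8417038643718645
(232, 214) [483.05692274 135.22068438]
(337, 214) [550.42363526 202.29286535]
(284, 170) [488.15303408 196.78260368]
(284, 266) [552.89595029 131.91290564]
tank yaw 0.2686243757120361
```

play_rows --moves '[0.004,-0.002,-0.12,0,0,-0.005,100,0.004,-0.002,-0.12,0,0,-0.005,100,0.004,-0.002,-0.09,0,0,0,100,0.004,-0.002,-0.05,0,0,0,100,0.004,-0.002,-0.028,0,0,0,60,0,0,0,0,0,0,30,0,0,0,0,0,0,30]' --squeeze 20

```text
time: 4.3
eef_pos: [0.5196, 0.1665, 0.117]
tcp_rot: [1.24, 2.885, 0.001]
ft_force: [-0.5, -0.5, 0.8]
finger_gap: 0.823
finger_force: 0.0
```

play_rows --moves '[0,0,0,0,0,0,0,0,0,0,0,0,0,0,0,0,0,0,0,0,0,0,0,0,0,0,0,0]'

```text
time: 4.63
eef_pos: [0.5193, 0.1665, 0.1168]
tcp_rot: [1.24, 2.885, 0.001]
ft_force: [0.1, 0.8, 0.1]
finger_gap: 0.537
finger_force: 0.0
```

play_rows --moves '[0,0,0,0,0,0,0,0,0,0,0,0,0,0,0,0,0,0,0,0,0,0,0,0,0,0,0,0,0,0,0,0,0,0,0,0,0,0,0,0,0,0]' --squeeze 20

```text
time: 5.13
eef_pos: [0.5186, 0.1663, 0.1159]
tcp_rot: [-1.241, -2.886, 0.001]
ft_force: [-0.9, -1.8, -0.0]
finger_gap: 0.148
finger_force: 19.9
```

play_rows --moves '[0,0,0,0,0,0.024,0,0,0,0,0,0,0.024,0,0,0,0,0,0,0.024,0,0,0,0,0,0,0.024,0,0,0,0,0,0,0.024,0,0,0,0,0,0,0.024,0,0,0,0,0,0,0,0,0,0,0,0,0,0,0]'

```text
time: 5.8
eef_pos: [0.5187, 0.1664, 0.1159]
tcp_rot: [-0.795, -3.039, 0.0]
ft_force: [-1.2, -0.1, 0.3]
finger_gap: 0.146
finger_force: 19.9
```

```bash
cat > st.py <<'E'
from h import *
s=manip.get_state();Rm=R(s['tcp_rot']);print(s['time'],s['eef_pos'].round(4),'bar yaw',np.arctan2(-Rm[0,1],Rm[1,1])%np.pi-np.pi,'F',s['ft_force'].round(1),'M',s['moment'].round(2),s['finger_gap'].round(3),s['joints'].round(2))
E
python3 st.py
```

```text
Traceback (most recent call last):
  File "st.py", line 2, in <module>
    s=manip.get_state();Rm=R(s['tcp_rot']);print(s['time'],s['eef_pos'].round(4),'bar yaw',np.arctan2(-Rm[0,1],Rm[1,1])%np.pi-np.pi,'F',s['ft_force'].round(1),'M',s['moment'].round(2),s['finger_gap'].round(3),s['joints'].round(2))
                                                                                                                                                                                        ^^^^^^^^^^^^^^^^^^^^^
AttributeError: 'float' object has no attribute 'round'
```

```bash
sed -i "s/s\['finger_gap'\].round(3)/s['finger_gap']/" st.py; python3 st.py
```

```text
5.8 [0.5187 0.1664 0.1159] bar yaw -0.5116485311457502 F [-1.2 -0.1  0.3] M [0.02 0.21 0.04] 0.14570392270640817 [ 0.1   0.1   1.9   0.    1.15 -0.96]
```

play_rows --moves '[0,0,0,0,0,0.012,0,0,0,0,0,0,0.012,0,0,0,0,0,0,0.012,0,0,0,0,0,0,0,0,0,0,0,0,0,0,0]'

```text
time: 6.22
eef_pos: [0.5186, 0.1661, 0.1159]
tcp_rot: [-0.68, -3.067, 0.001]
ft_force: [-1.1, -2.1, 0.4]
finger_gap: 0.152
finger_force: 19.9
```

```bash
python3 st.py
```

```text
6.2167 [0.5186 0.1661 0.1159] bar yaw -0.43661825037592994 F [-1.1 -2.1  0.4] M [-0.52  0.32 -0.13] 0.15235294207859545 [ 0.1   0.1   1.9  -0.    1.15 -1.03]
```

play_rows --moves '[0,0,0,0,0,0.014,0,0,0,0,0,0,0,0,0,0,0,0,0,0,0]'

```text
time: 6.47
eef_pos: [0.5185, 0.1658, 0.1159]
tcp_rot: [-0.635, -3.076, 0.002]
ft_force: [-2.7, -4.2, 2.4]
finger_gap: 0.147
finger_force: 20.0
```

```bash
python3 st.py
```

```text
6.4667 [0.5185 0.1658 0.1159] bar yaw -0.4072325534291452 F [-2.7 -4.2  2.4] M [-0.96  0.48 -0.25] 0.14702176376607867 [ 0.1   0.1   1.9  -0.    1.15 -1.06]
```

play_rows --moves '[0,0,0,0,0,0,0,0,0,0,0,0,0,0,0,0,0,0,0,0,0,0,0,0,0,0,0,0,0,0,0,0,0,0,0,0,0,0,0,0,0,0,0,0,0,0,0,0,0,0,0,0,0,0,0,0,0,0,0,0,0,0,0]'

```text
time: 7.22
eef_pos: [0.5185, 0.1659, 0.1159]
tcp_rot: [-0.635, -3.076, 0.002]
ft_force: [-2.5, -4.6, 1.4]
finger_gap: 0.151
finger_force: 20.0
```

```bash
python3 look.py w3.png cap cap_bar; python3 st.py
```

```text
7.2167 [0.5185 0.1659 0.1159] [-6.350e-01 -3.076e+00  2.000e-03] [ 0.1   0.1   1.9  -0.    1.15 -1.06]
cam [[0.396, 0.88, 0.264, 0.442], [0.918, -0.379, -0.115, 0.199], [-0.001, 0.287, -0.958, 0.296], [0.0, 0.0, 0.0, 1.0]] [[330.0, 0.0, 282.0], [0.0, 330.0, 213.0], [0.0, 0.0, 1.0]]
cap [([0.5085, 0.1696, 0.1153], 0.78, array([281., 244.]))]
  mask 0.72 12109 [281. 255.] [141. 141.] 45.0
cap_bar [([0.5077, 0.1716, 0.1154], 0.9, array([283., 241.]))]
  mask 0.78 11981 [281. 255.] [141. 140.] 42.9
7.4667 [0.5185 0.1659 0.1158] bar yaw -0.4068817431234337 F [-2.3 -4.2  1.8] M [-0.96  0.5  -0.23] 0.14760093400752264 [ 0.1   0.1   1.9  -0.    1.15 -1.06]
```

View pics/w3.png

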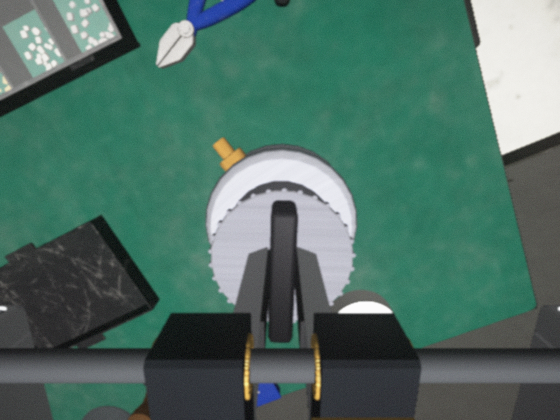

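The bar is gripped and sits at (283,270) in the image, aligned with the fingers and held against the stop. I'll press next.

play_rows --moves '[0,0,0,0,0,-0.01,0,0,0,-0.012,0,0,0,0,0,0,-0.012,0,0,0,0,0,0,-0.012,0,0,0,0,0,0,0,0,0,0,0,0,0,0,0,0,0,0]' --squeeze 45

```text
time: 7.97
eef_pos: [0.5194, 0.1664, 0.108]
tcp_rot: [0.666, 3.069, 0.0]
ft_force: [-3.4, -3.3, 7.2]
finger_gap: 0.144
finger_force: 44.9
```

```bash
python3 st.py
```

```text
7.9667 [0.5194 0.1664 0.108 ] bar yaw -0.4270722708506467 F [-3.4 -3.3  7.2] M [-0.6   0.71  0.02] 0.14442018922627126 [ 0.1   0.11  1.9  -0.    1.13 -1.04]
```

play_rows --moves '[0,0,-0.002,0,0,0.012,0,0,0,0,0,0,0.024,0,0,0,0,0,0,0.024,0,0,0,0,0,0,0.024,0,0,0,0,0,0,0.024,0,0,0,0,0,0,0.024,0,0,0,0,0,0,0.024,0,0,0,0,0,0,0,0]'

```text
time: 8.63
eef_pos: [0.52, 0.1656, 0.1079]
tcp_rot: [0.155, 3.135, -0.003]
ft_force: [-1.4, -5.6, 7.1]
finger_gap: 0.147
finger_force: 44.9
```

```bash
python3 st.py
```

```text
8.6333 [0.52   0.1656 0.1079] bar yaw -0.09857744395987433 F [-1.4 -5.6  7.1] M [-1.21  0.55  0.03] 0.1474493717245563 [ 0.1   0.11  1.9  -0.    1.13 -1.37]
```

play_rows --moves '[0,0,0,0,0,0.024,0,0,0,0,0,0,0.024,0,0,0,0,0,0,0.024,0,0,0,0,0,0,0.024,0,0,0,0,0,0,0.024,0,0,0,0,0,0,0.024,0,0,0,0,0,0,0.02,0,0,0,0,0,0,0,0]'

```text
time: 9.3
eef_pos: [0.52, 0.1651, 0.1079]
tcp_rot: [-0.383, 3.116, -0.005]
ft_force: [-2.4, -8.6, 8.2]
finger_gap: 0.145
finger_force: 44.9
```

```bash
python3 st.py
```

```text
9.3 [0.52   0.1651 0.1079] bar yaw -2.896945829425758 F [-2.4 -8.6  8.2] M [-1.62  0.48 -0.03] 0.14486613956815986 [ 0.1   0.11  1.9  -0.    1.13 -1.71]
```

play_rows --moves '[0,-0.006,0.01,0,0,0.004,0,0,0,0.02,0,0,0,0,0,0,0.02,0,0,0,0,0,0,0.02,0,0,0,0,0,0,0.02,0,0,0,0,0,0,0,0,0,0,0]'

```text
time: 9.8
eef_pos: [0.5189, 0.1655, 0.1296]
tcp_rot: [-0.395, 3.116, 0.002]
ft_force: [0.2, -0.9, -1.1]
finger_gap: 0.146
finger_force: 44.9
```

```bash
python3 st.py
```

```text
9.8 [0.5189 0.1655 0.1296] bar yaw -2.8896426917482536 F [ 0.2 -0.9 -1.1] M [ 0.05 -0.03  0.01] 0.1457360010154743 [ 0.1   0.08  1.89  0.    1.17 -1.72]
```

play_rows --moves '[0,0,0.1,0,0,0,0,0,0,0.12,0,0,0,0,0,0,0.12,0,0,0,0,0,-0.09,0.04,0,0,0,0,0,-0.12,0.02,0,0,0,0,0,-0.12,0,0,0,0,0,0,-0.12,0,0,0,0,0,0,-0.03,0,0,0,0,0,0,0,0,0,0,0,0]'

```text
time: 10.55
eef_pos: [0.5185, 0.0438, 0.2283]
tcp_rot: [0.39, -3.116, -0.001]
ft_force: [1.2, -0.4, -1.9]
finger_gap: 0.144
finger_force: 44.9
```

```bash
python3 st.py;  python3 look.py w4.png esd_tray cap solvent_bottle
```

```text
10.55 [0.5185 0.0438 0.2283] bar yaw -2.8927473354883486 F [ 1.2 -0.4 -1.9] M [ 0.04 -0.   -0.01] 0.1435408135658924 [-0.13 -0.08  1.86  0.    1.36 -1.95]
10.55 [0.5185 0.0438 0.2283] [ 3.900e-01 -3.116e+00 -1.000e-03] [-0.13 -0.08  1.86  0.    1.36 -1.95]
cam [[-0.247, 0.928, 0.278, 0.437], [0.969, 0.236, 0.072, 0.023], [0.001, 0.287, -0.958, 0.408], [0.0, 0.0, 0.0, 1.0]] [[330.0, 0.0, 282.0], [0.0, 330.0, 213.0], [0.0, 0.0, 1.0]]
esd_tray [([0.512, -0.0691, 0.0012], 0.56, array([194., 156.]))]
  mask 0.93 11477 [193. 156.] [136.  99.] 9.2
cap [([0.5065, 0.0412, 0.2266], 0.63, array([283., 240.]))]
  mask 0.89 11717 [281. 255.] [141. 139.] 42.2
solvent_bottle [([0.6652, -0.1104, 0.1003], 0.7, array([106., 300.]))]
  mask 0.62 6306 [107. 301.] [ 60. 127.] 45.0
```

View pics/w4.png

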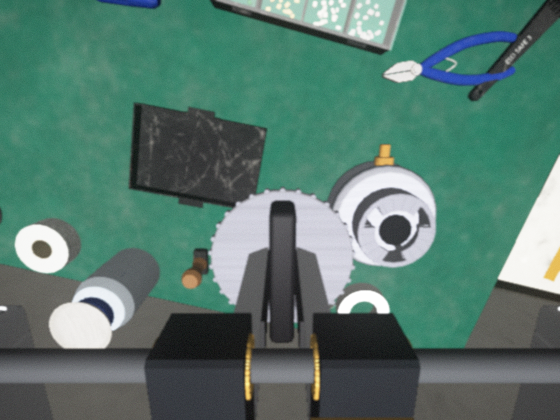

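The cap is off and held. The open neck shows at (395,228), and the tray corners are at (136,103), (267,128), (258,206) and (131,189).

```bash
python3 - <<'E'
from h import *
T=np.load('T.npy');K=np.array(cams.camera_params('wrist')['camera_matrix'])
m=np.load('m_esd_tray.npy');cn=max(cv2.findContours(m,0,2)[0],key=cv2.contourArea)[:,0]
for z in (0,.022):
    W=np.array([ray(T,K,p,z)[:2]*1000 for p in cn]).astype(np.float32)
    print(z,cv2.minAreaRect(W))
    print([ray(T,K,p,z)[:2].round(4) for p in [(136,103),(267,128),(258,206),(131,189)]])
E
```

```text
0 ((515.1528930664062, -66.87134552001953), (122.42219543457031, 161.03126525878906), 2.945720672607422)
[array([ 0.4678, -0.1455]), array([0.4575, 0.0101]), array([0.5547, 0.0216]), array([ 0.5725, -0.1388])]
0.022 ((510.9576721191406, -62.043418884277344), (115.8259506225586, 152.354736328125), 2.945730686187744)
[array([ 0.4661, -0.1364]), array([0.4564, 0.0108]), array([0.5484, 0.0217]), array([ 0.5652, -0.1301])]
```

play_rows --moves '[-0.01,-0.139,0,0,0,0,0,-0.01,-0.139,0,0,0,0,0,-0.01,-0.139,0,0,0,0,0,0,0,-0.14,0,0,0,0,0,0,-0.14,0,0,0,0,0,0,-0.14,0,0,0,0,0,0,-0.14,0,0,0,0,0,0,-0.08,0,0,0,0,0,0,-0.04,0,0,0,0,0,0,0,0,0,0,0]'

```text
time: 11.73
eef_pos: [0.5097, -0.0583, 0.0566]
tcp_rot: [0.395, -3.112, -0.003]
ft_force: [-0.3, 0.3, -1.0]
finger_gap: 0.141
finger_force: 44.9
```

```bash
python3 st.py
```

```text
11.7333 [ 0.5097 -0.0583  0.0566] bar yaw -2.889050701815211 F [-0.3  0.3 -1. ] M [ 0.07  0.   -0.02] 0.14129533116423795 [-0.34  0.12  2.    0.    1.03 -2.16]
```

Now I'll lower slowly until contact, with the grip eased a little.

play_rows --moves '[0,0,-0.02,0,0,0,0,0,0,-0.02,0,0,0,0,0,0,-0.016,0,0,0,0,0,0,-0.008,0,0,0,0,0,0,-0.004,0,0,0,0,0,0,-0.004,0,0,0,0,0,0,0,0,0,0,0,0,0,0,0,0,0,0]' --squeeze 20

```text
time: 12.4
eef_pos: [0.5115, -0.0594, 0.0412]
tcp_rot: [-0.395, 3.116, -0.0]
ft_force: [-0.1, 0.4, -1.2]
finger_gap: 0.149
finger_force: 20.0
```

```bash
python3 st.py
```

```text
12.4 [ 0.5115 -0.0594  0.0412] bar yaw -2.889742154420274 F [-0.1  0.4 -1.2] M [-0.   -0.05 -0.03] 0.14945690503346296 [-0.34  0.15  2.    0.    0.99 -2.16]
```

play_rows --moves '[0,0,-0.004,0,0,0,0,0,0,-0.004,0,0,0,0,0,0,-0.004,0,0,0,0,0,0,0,0,0,0,0,0,0,0,0,0,0,0]'

```text
time: 12.82
eef_pos: [0.5114, -0.0593, 0.038]
tcp_rot: [-0.395, 3.117, -0.0]
ft_force: [-1.0, -0.7, -1.2]
finger_gap: 0.145
finger_force: 20.0
```

play_rows --moves '[0,0,-0.003,0,0,0,0,0,0,-0.003,0,0,0,0,0,0,0,0,0,0,0,0,0,0,0,0,0,0]'

```text
time: 13.15
eef_pos: [0.5116, -0.0594, 0.0379]
tcp_rot: [0.395, -3.116, -0.0]
ft_force: [-5.3, 1.2, 10.7]
finger_gap: 0.146
finger_force: 20.0
```

play_rows --moves '[0,0,0.004,0,0,0,0,0,0,0,0,0,0,20,0,0,0,0,0,0,45,0,0,0,0,0,0,45,0,0,0,0,0,0,45,0,0,0,0,0,0,45,0,0,0,0,0,0,45]'

```text
time: 13.73
eef_pos: [0.5113, -0.0593, 0.0374]
tcp_rot: [0.394, -3.117, -0.0]
ft_force: [-0.9, 0.1, 0.3]
finger_gap: 0.448
finger_force: 0.0
```

play_rows --moves '[0,0,0.03,0,0,0,45,0,0,0.1,0,0,0,45,0,0,0.15,0,0,0,45,0,0,0.15,0,0,0,45,0,0,0.15,0,0,0,45,0,0,0.1,0,0,0,45,0,0,0,0,0,0,45,0,0,0,0,0,0,45]'

```text
time: 14.4
eef_pos: [0.5123, -0.0596, 0.2096]
tcp_rot: [-0.394, 3.113, -0.003]
ft_force: [-0.3, 0.2, -1.6]
finger_gap: 0.448
finger_force: 0.0
```

```bash
python3 st.py;  python3 look.py w5.png esd_tray cap
```

```text
14.4 [ 0.5123 -0.0596  0.2096] bar yaw -2.8896439535362264 F [-0.3  0.2 -1.6] M [0.02 0.01 0.07] 0.4480260233167966 [-0.34 -0.08  1.9  -0.    1.32 -2.16]
14.4 [ 0.5123 -0.0596  0.2096] [-3.940e-01  3.113e+00 -3.000e-03] [-0.34 -0.08  1.9  -0.    1.32 -2.16]
cam [[-0.25, 0.926, 0.283, 0.43], [0.968, 0.239, 0.071, -0.081], [-0.002, 0.291, -0.957, 0.389], [0.0, 0.0, 0.0, 1.0]] [[330.0, 0.0, 282.0], [0.0, 330.0, 213.0], [0.0, 0.0, 1.0]]
esd_tray [([0.5023, -0.0794, -0.0012], 0.66, array([268., 173.]))]
  mask 0.69 4925 [282. 191.] [79. 79.] 56.3
cap [([0.5097, -0.0576, 0.0357], 0.93, array([285., 191.]))]
  mask 0.68 4962 [282. 192.] [78. 79.] 45.0
```

View pics/w5.png

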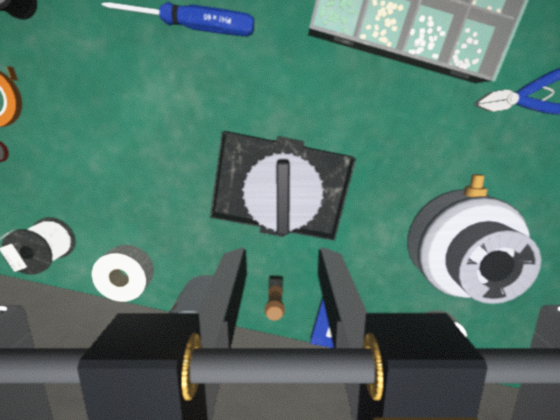

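The cap stands upright in the middle of the tray at (283,193), and the gripper is clear of it.

```bash
python3 -c "
from rig import manip; print(manip.sign_off())"
```

```text
the job is handed in; nothing more can be done
None
```

The cap was turned to its first stop and vented for about a second, then pressed, turned free, lifted off and set upright in the middle of the tray; the job is handed in at about 14.5 s, but the sign-off returned no verdict.

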